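Set the laminator to thick card

ROBOT

A 6-joint arm with a two-finger parallel gripper is mounted at the origin on the work surface. World frame = base frame: x ahead of the robot, y to its left, z up, the work surface at z = 0. Lengths are in m, angles in rad, forces in N, time in s.
With the tool pointing down it reaches from about 0.275 to 0.725 m from the base axis. Payload 15.9 kg.
Tool frame: the origin (TCP) lies on the centre line of the jaws, within the pads' length; the fingertips stand 14 mm ahead of it and the grasp point (between the pads) lies 5 mm behind it; z points along the fingers, y is the direction in which the jaws open and shut (so a half turn about z gives the same grasp; the last joint's range is limited). The gripper opens to 85 mm and grips with 20 to 120 N. Pads are 22 mm wide; open, the fingers measure 114 mm over their backs; the gripper's body (76 mm by 85 mm) begins 54 mm behind the grasp point. The pads swing forward as they close: fully open they stand 13 mm farther back than shut.
Start: joints at [-1.334, 0.213, -0.034, 1.323, 0, 1.571], TCP at [0.117, -0.486, 0.245] pointing down, gripper open.
Joint ranges: [-2.98, 2.98], [-0.74, 1.72], [-1.14, 1.35], [-2.1, 2.04], [-1.57, 1.44], [-3.14, 3.14]. Speed limits (rad/s): [1.89, 1.89, 2.39, 2.57, 3.14, 3.14].

INTERFACE

Orientations are given as a rotation vector (axis times angle).
In Python, from rig import r gives the robot as it stands. The module is installed in compiled form; this text tells all that it offers. Calls block until the motion is done:
- r.move_to(position, orientation): joint-space move of the TCP to a pose.
- r.move_straight(position, velocity=0.15, attitude=None): straight line of the TCP; attitude=None keeps the orientation; velocity is the mean speed in m/s.
- r.movej(angles): joint-space move.
- r.grip(opening, squeeze=None): finger opening in m; squeeze is the grip in N (None keeps the last); returns when the fingers have stopped.
- r.sleep(seconds).
- r.ik(position, orientation): joint angles nearest the present ones, or None.
- r.state(): the state.
- r.capture(name): name is "scene" or "side" or "wrist"; returns the picture (480x640x3 uint8, red, green, blue); there is no depth.
- r.camera_info(name): a dict with "intrinsics" (3x3 intrinsics, pixels), "rvec" (rotation vector, rad) and "tvec" (3), from world to camera coordinates, as OpenCV has them; the wrist camera has in their place "T_tool_cam" (4x4, takes a point from camera to tool coordinates, whose origin is the TCP and whose axes are the flange's). Camera axes: x right, y down, z forward; pixel columns grow to the right and rows downward; lengths in m; the calibration is good to about 2 mm. A picture is of the moment at which its call begins: read the wrist's pose just before it. camera_info takes no time and is no camera call.
A pose or a line that the arm cannot do raises r.PlanningError and nothing moves.
- r.hand_in(): hands the job in, once; it reports no verdict.
The state is a dict: "time_s": time; "joint_positions": joint angles; "dq": joint speeds; "effort": joint torques, N m; "tool_pos": TCP position; "tool_rot": TCP orientation; "force": force on the tool from outside, world axes, zero at the start; "ft_torque": the same for the moment, N m; "width": finger opening in m.
Only numpy, scipy, OpenCV 4.12 (cv2) and the standard library are available. Lean on these libraries where they do the work, as an engineer would, in place of code of your own. Each camera call takes 0.05 s, during which the arm holds its last target. There are 200 camera calls.

TASK

The next thing to laminate is thick card: on top of the white laminator with blue ends, slide the orange thickness grip all the way home to the thick-card end of its track (the end marked with the broad white bar, not the thin line), then let go of it. Leave the grey jam-release grip next to it where it is.

Things in the scene. Friction and masses are not known exactly. Their poses are not given: they have to be found in the camera images.
- thickness_plate: dark plate, 56 x 150 x 8 mm, under the orange grip: left or right one of two, 180 mm apart. Fixed on the level top of the laminator (180 x 430 mm, 70 mm high, immovable), midway across its depth. Origin: centre of its underside, 70 mm above the table. y runs along the track to the thick-card end (broad white bar, 36 x 14 mm); at -y a thin white line, 36 x 2 mm. x: across the track; z: up
- thickness (a joint): travel of the orange grip along its track, m: 0 at the thin-sheet stop, 0.080 at the thick-card stop; it grows towards the plate's +y. It starts between 0 and 0.045, slides with about 3 N of friction, has no spring or detents and stays where it is left
- thickness_top (a point): centre of the top face of the orange grip, an upright block 26 mm across the track, 22 mm along it and 36 mm high, standing just above the plate: this point is 44.5 mm above the plate's origin. At the thick-card stop it is 40 mm from the plate's centre towards +y. Free space on both sides across the track
- release_top (a point): centre of the top face of the light grey jam-release grip, same shape and size, on the other dark plate (marked with round grey dots). Its track is in line with the orange one's; the two grips are always at least 100 mm apart, centre to centre. It slides just as easily; leave it alone

How it is judged:
At the end, for the whole second after the job is handed in: The orange grip stands within 10 mm of its thick-card stop (joint above 0.070 m of 0.080 m) and is at rest; the grey grip has not been moved by more than 10 mm (value of joint thickness above 0.07 m and velocity of joint thickness between -0.005 and 0.005 m/s); the robot touches nothing.
It fails at once if the grey jam-release grip is moved more than 10 mm (distance of release_top from where it was at the start of the episode above 0.01 m).
It also fails if it takes over 29 s, if anything falls off the work surface, if the arm or the gripper's body presses on something with over 40 N, if the wrist force passes 120 N, or if a joint passes its speed limit or range.

## Working session

There is one attempt and no reset: what is moved stays moved. The work goes in short steps, each a Python script; the robot and the scene stay as the last script left them, time stands still between calls to the robot, and variables do not carry over. Pictures are saved under pics/ and viewed, about 8 in all and at most 12, crops included, and the job is handed in when it is done.

```bash
mkdir -p pics; python3 - <<'E'
from rig import r
import cv2,numpy as np
a=r.capture("scene");b=r.capture("side")
cv2.imwrite("pics/scene.png",a[:,:,::-1]);cv2.imwrite("pics/side.png",b[:,:,::-1])
for n in("scene","side","wrist"):print(n,r.camera_info(n))
s=r.state();print(s["tool_rot"],s["time_s"],s["width"])
E
```

```text
scene {'intrinsics': array([[433.14699187,   0.        , 315.12400647],
       [  0.        , 433.14699187, 241.59035152],
       [  0.        ,   0.        ,   1.        ]]), 'rvec': array([ 2.2813515 ,  0.61063451, -0.24322879]), 'tvec': array([-0.50973916, -0.0836523 ,  0.94155383])}
side {'intrinsics': array([[468.81780768,   0.        , 318.07490274],
       [  0.        , 468.81780768, 238.8152153 ],
       [  0.        ,   0.        ,   1.        ]]), 'rvec': array([ 0.50432969, -2.71811798,  1.18099975]), 'tvec': array([0.53471576, 0.23957339, 0.63587794])}
wrist {'intrinsics': array([[355.25511053,   0.        , 323.25963699],
       [  0.        , 355.25511053, 243.61687576],
       [  0.        ,   0.        ,   1.        ]]), 'T_tool_cam': array([[-6.62311678e-04, -9.60013280e-01, -2.79953681e-01,
         7.14458425e-02],
       [ 9.99999545e-01, -4.43705111e-04, -8.44241722e-04,
        -4.25757241e-05],
       [ 6.86266385e-04, -2.79954113e-01,  9.60013137e-01,
        -1.28502030e-01],
       [ 0.00000000e+00,  0.00000000e+00,  0.00000000e+00,
         1.00000000e+00]])}
[-3.11864445e+00 -3.70955761e-01  1.33965206e-04] 0.1 0.08523043411267972
```

View pics/scene.png

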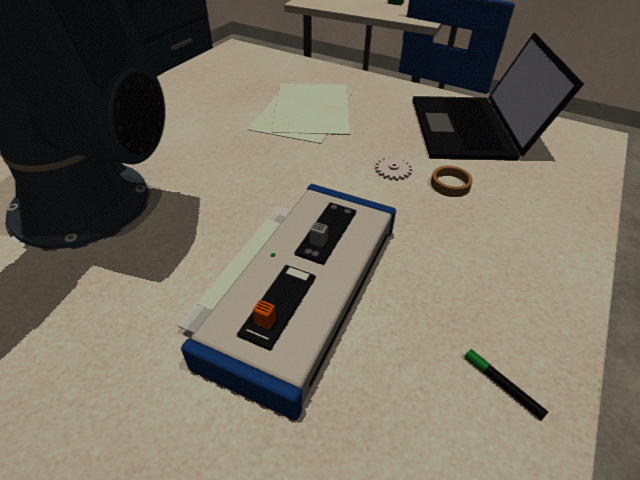

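View pics/side.png

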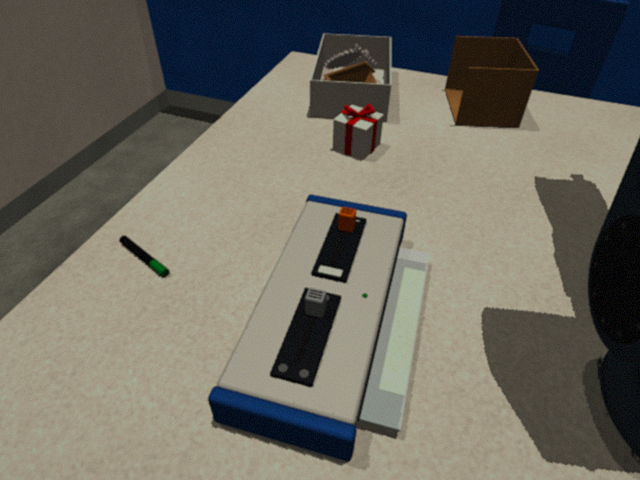

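The scene view shows the orange grip at (265,315), with the broad bar at (299,272) and the thin line at (257,335). The grey grip is at (318,235). In the side view, orange is at (347,218), the bar at (330,271) and grey at (316,300). Next I'll cast rays to measure these.

```bash
cat > h.py <<'E'
import cv2,numpy as np
from rig import r
def cast(K,R,t,px,z):  # R,t world->cam
    px=np.atleast_2d(np.float64(px)); d=np.c_[px,np.ones(len(px))]@np.linalg.inv(K).T@R
    c=-R.T@t; return (c+d*((z-c[2])/d[:,2:]))[:,:2]
def cam(n,s=None):
    i=r.camera_info(n)
    if n!="wrist": return i["intrinsics"],cv2.Rodrigues(i["rvec"])[0],np.asarray(i["tvec"])
    T=np.eye(4);T[:3,:3]=cv2.Rodrigues(np.array(s["tool_rot"]))[0];T[:3,3]=s["tool_pos"]
    W=np.linalg.inv(T@i["T_tool_cam"]); return i["intrinsics"],W[:3,:3],W[:3,3]
def blobs(m,amin):
    m=m.astype(np.uint8)
    return [c.reshape(-1,2) for c in cv2.findContours(m,cv2.RETR_EXTERNAL,cv2.CHAIN_APPROX_NONE)[0] if cv2.contourArea(c)>amin]
E
python3 - <<'E'
from h import *
for n,roi in(("scene",(230,195,365,355)),("side",(265,195,375,390))):
    im=cv2.imread(f"pics/{n}.png"); C=cam(n); x0,y0,x1,y1=roi
    hsv=cv2.cvtColor(im,cv2.COLOR_BGR2HSV); R=np.zeros(im.shape[:2],bool);R[y0:y1,x0:x1]=1
    print(n)
    for c in blobs(R&(im.max(2)<70),300):
        q=cast(*C,c,.078); print(" plate",c.mean(0).round(),cv2.minAreaRect((q*1000).astype(np.float32)))
    for c in blobs(R&(hsv[...,1]>180)&(hsv[...,0]<14)&(hsv[...,2]>90),30):
        print(" orange bbox",c.min(0),c.max(0),"top guess",cast(*C,[[c[:,0].mean(),c[:,1].min()+5]],.1145))
E
python3 -c "
import cv2
a=cv2.imread('pics/scene.png')[180:360,180:400];b=cv2.imread('pics/side.png')[190:390,230:430]
a=cv2.resize(a,(400,327),interpolation=2);b=cv2.resize(b,(327,327),interpolation=2)
cv2.imwrite('pics/z.png',cv2.hconcat([a,b]))"
```

```text
scene
 plate [344. 313.] ((650.204833984375, -15.895286560058594), (12.267938613891602, 175.91868591308594), 4.9254984855651855)
 plate [278. 304.] ((556.7868041992188, -59.818885803222656), (57.23736572265625, 152.0843505859375), 4.54714298248291)
 plate [325. 232.] ((542.3983764648438, 118.30359649658203), (56.60306167602539, 154.19210815429688), 4.542594909667969)
 orange bbox [253 300] [274 315] top guess [[ 0.55635939 -0.09481809]]
side
 plate [307. 335.] ((540.7203979492188, 123.98091125488281), (55.88411331176758, 151.30337524414062), 4.65054178237915)
 plate [339. 248.] ((554.94775390625, -54.18518829345703), (55.23822021484375, 153.16790771484375), 4.546455383300781)
 orange bbox [339 207] [355 217] top guess [[ 0.55867371 -0.09523728]]
```

View pics/z.png

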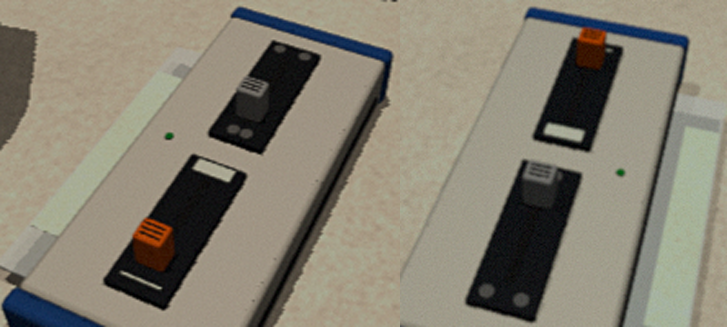

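```bash
cat >> h.py <<'E'
from scipy.spatial.transform import Rotation as Ro
U=np.array([-.0797,.9968]); V=np.array([.9968,.0797])
def rot(sgn):
    y=np.r_[sgn*V,0];z=np.array([0,0,-1.]);return Ro.from_matrix(np.c_[np.cross(y,z),y,z]).as_rotvec()
E
python3 - <<'E'
from h import *
p=[.5575,-.092,.22]; q0=np.array(r.state()["joint_positions"])
o=[(abs(np.array(j)-q0).max(),s) for s in(1,-1) if (j:=r.ik(p,rot(s))) is not None]; print(o)
s=min(o)[1]; r.move_to(p,rot(s)); st=r.state(); im=r.capture("wrist")[:,:,::-1].copy(); cv2.imwrite("pics/w1.png",im)
print(s,st["time_s"],st["tool_pos"],st["force"])
C=cam("wrist",st); hsv=cv2.cvtColor(im,cv2.COLOR_BGR2HSV)
for c in blobs((hsv[...,1]>180)&(hsv[...,0]<14)&(hsv[...,2]>60),100):
    print("orange",c.min(0),c.max(0),cv2.minAreaRect((cast(*C,c,.1145)*1000).astype(np.float32)))
for c in blobs((im.max(2)<70),1500):
    print("dark",c.min(0),c.max(0),cv2.minAreaRect((cast(*C,c,.078)*1000).astype(np.float32)))
E
```

```text
[(np.float64(1.1704685103788006), 1), (np.float64(3.384923599211839), -1)]
1 2.225 [ 0.55731412 -0.09282141  0.22006773] [ 0.529719   -0.78564907 -0.13099807]
orange [307 239] [342 267] ((558.6716918945312, -96.48558044433594), (24.41728401184082, 20.33311653137207), 4.433599948883057)
dark [  0 303] [639 479] ((566.1235961914062, -246.47134399414062), (628.4254150390625, 189.6024627685547), 4.401822090148926)
dark [  0 124] [165 206] ((374.5822448730469, -54.54081726074219), (43.51524353027344, 123.54975128173828), 85.05017852783203)
dark [212  84] [363 280] ((527.1234130859375, -59.857757568359375), (113.07341003417969, 147.75250244140625), 4.594377040863037)
dark [282   0] [365  37] ((546.3069458007812, 56.11491012573242), (55.248836517333984, 21.784109115600586), 4.460485458374023)
```

View pics/w1.png

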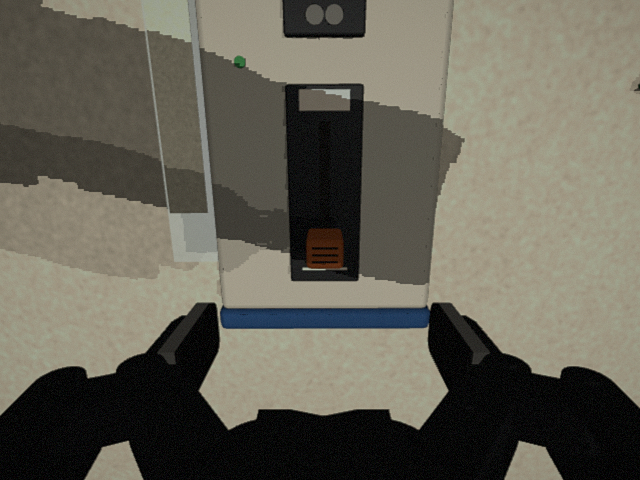

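The wrist view shows the orange grip's top at about (325,253), next to the thin line at row 269. The plate ends are at rows 84 and 280, and the bar at row 100 points away towards the grey plate. The jaws open across the track, so I'll grasp and slide now.

```bash
python3 - <<'E'
from h import *
C=cam("wrist",r.state()); e=cast(*C,[[324.5,84],[324.5,280]],.078); ctr=e.mean(0)
g=np.array([.5587,-.0965]); d=float((ctr+.04*U-g)@U)
print("len",np.linalg.norm(e[0]-e[1]),"ctr",ctr,"travel",d)
rv=rot(1); r.move_straight([*g,.20],attitude=rv); r.move_straight([*g,.099],.08)
f0=np.array(r.state()["force"]); print("down",f0,r.state()["tool_pos"])
r.grip(.02,25); s=r.state(); print("grip",s["width"],np.array(s["force"])-f0,s["time_s"])
if .022<s["width"]<.03:
    p0=np.array(s["tool_pos"])
    f1=np.array(s["force"])
    for k in np.r_[np.arange(.02,d-.012,.02),np.arange(d-.01,d+.0061,.002)]:
        r.move_straight([*(p0[:2]+k*U),p0[2]],.06); s=r.state(); f=(np.array(s["force"])-f1)[:2]@U
        print(round(k,4),round(f,1),np.array(s["tool_pos"])-p0)
        if f<-15: break
    print(s["time_s"],s["width"])
E
```

```text
len 0.14763999841612205 ctr [ 0.55577548 -0.05759959] travel 0.07900750818876158
down [-0.8249941   0.0748949  -0.12370967] [ 0.55903293 -0.09653875  0.09947998]
grip 0.02570520564474763 [-2.78357922  0.17928469  5.4355155 ] 4.5333
0.02 2.1 [-1.68770405e-03  2.05005299e-02 -1.84997488e-06]
0.04 2.3 [-3.25922101e-03  4.03937701e-02  1.70398119e-05]
0.06 1.9 [-4.87242631e-03  6.01952214e-02 -1.19674872e-05]
0.069 2.9 [-5.58892955e-03  6.90212303e-02  8.18746886e-06]
0.071 0.5 [-5.69829972e-03  7.05365500e-02  8.13762542e-06]
0.073 -1.5 [-5.84149209e-03  7.23905410e-02  1.09265740e-05]
0.075 -1.7 [-6.01861735e-03  7.43958864e-02 -1.67432360e-06]
0.077 -2.2 [-6.18945247e-03  7.63416896e-02 -7.73855583e-06]
0.079 -1.6 [-6.34155580e-03  7.83452951e-02  1.90690687e-05]
0.081 -6.2 [-6.42632992e-03  7.97589962e-02  1.24172366e-05]
0.083 -18.1 [-6.48959302e-03  8.02984813e-02 -1.34921167e-06]
8.0333 0.02574293784257874
```

The force rose to 18 N after about 80 mm of travel, so the grip has reached the stop. I'll release, lift and check.

```bash
python3 - <<'E'
from h import *
p=np.array(r.state()["tool_pos"]); r.grip(.07)
r.move_straight([p[0],p[1],.25],.12); r.move_straight([p[0],p[1]-.05,.25],.12); r.sleep(.3)
s=r.state(); im=r.capture("wrist")[:,:,::-1].copy(); sc=r.capture("scene")[:,:,::-1].copy()
C=cam("wrist",s); hsv=cv2.cvtColor(im,cv2.COLOR_BGR2HSV)
for c in blobs((hsv[...,1]>180)&(hsv[...,0]<14)&(hsv[...,2]>60),100):
    m=cv2.minAreaRect((cast(*C,c,.1145)*1000).astype(np.float32)); print("orange",m,"along",(np.array(m[0])/1000-[.55578,-.0576])@U)
d=cv2.absdiff(sc,cv2.imread("pics/scene.png"))[215:250,305:330]; print("grey region diff",d.mean(),d.max())
cv2.imwrite("pics/end.png",cv2.hconcat([cv2.resize(im,(400,300)),cv2.resize(sc[180:360,160:400],(400,300))]))
print(s["time_s"],s["force"],s["width"])
E
```

```text
orange ((552.5760498046875, -17.782760620117188), (24.838775634765625, 20.911317825317383), 4.571660041809082) along 0.03994517904443359
grey region diff 14.55352380952381 96
10.8083 [-0.06156378 -0.03084572  0.24332623] 0.06977471898659425
```

View pics/end.png

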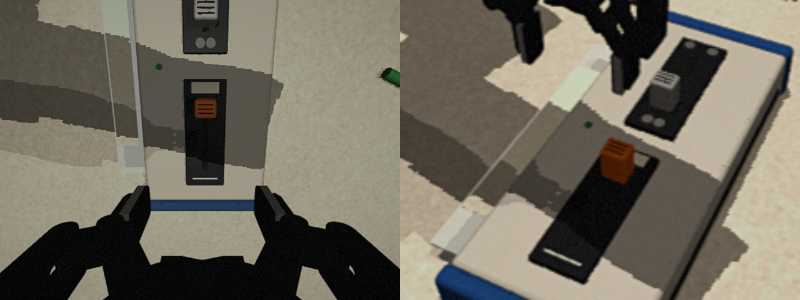

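The last picture shows the orange grip against the broad-bar end. The grey grip's top is at scene pixel (319,226), as it was at the start at (319,226). The gripper is open and clear.

```bash
python3 -c "
from rig import r
r.hand_in()"
```

```text
the job is handed in; nothing more can be done
```

The orange thickness grip is at its thick-card stop, I've let go of it, and the job is handed in at about 11 s of the allowed 29 s. I gripped it across its track and slid it about 80 mm, until the force rose to 18 N at the stop. Then I opened the jaws and moved the arm up and clear.

- **Orange grip:** the wrist camera put it 39.9 mm from the plate's centre towards the broad bar; the stop is at 40 mm.
- **Grey grip:** its top is at scene pixel (319,226), the same as at the start. A raw before/after image difference around it was not zero (mean 14.6, maximum 96). I put that down to the arm's shadow and changed lighting, but did not check it separately.
- **Robot:** the wrist force read about 0 N with the jaws open, and the arm was holding the gripper about 0.25 m above the table.
- **Disagreement:** early on, the scene and side cameras differed by about 6 mm on the plate's position along the track. I used the close wrist view instead, and the contact at the stop agreed with it to within about 1 mm.

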